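# Fit the tube holder on the balance, tare, load the tube

## Task

The pan is off the balance: fit the metal tube holder in its place, feeling gently for the sprung spigot until the socket under the holder drops fully home over it, and let go. Then press the oblong tare key, and after that stand the tube from the rack upright in the holder and let go. Never push the spigot down near its stop (that overloads the load cell) and leave the beaker and the canisters where they are.

Things in the scene. Friction and masses are not known exactly. Their poses are not given: they have to be found in the camera images.
- holder_center (a point): Tube holder, bare aluminium, loose, stands upright on the bench at the start, round about its vertical axis (yaw means nothing). This point: on the axis, 30 mm above its underside. Grip it round the cup: 33 mm diameter, from 15.5 to 60 mm above the underside; the cup's open bore is 21 mm wide, its floor at 15.5 mm. A drip flange 52 mm across lies at 12.5 to 15.5 mm. About 0.14 kg.
- holder_foot (a point): Centre of the tube holder's flat underside; z points up along its axis. Below the flange the holder is a hub 29 mm in diameter and 12.5 mm high; in the middle of its underside opens a blind socket, 11.5 mm in diameter and 12.5 mm deep, which goes over the pin of the spigot.
- opening (a point): Centre of the round black opening, 44 mm across, in the steel deck of the fixed balance, at deck height (43 mm above the bench). Its x axis points to the back of the balance, y to its left. The load cell's spigot stands in the opening but NOT exactly in its middle: off by up to 5 mm along x and also along y, differently each time, and not measured.
- spigot (a joint): How far the spigot is pressed down (m): 0 free, stop at 0.008; spring 2 N/mm; overload from 0.0065 (13 N). It gives only downward. Free, its shoulder (26 mm disc) is 9 mm above the deck; on it stands a steel pin, 10 mm diameter, 12 mm tall, its tip square-edged. A seated holder rests on the shoulder, 9 mm above the deck less the spring's give; off the pin it rides 12 mm higher, on the pin's tip.
- tare_key (a joint): Tare key, 0 up, 0.003 fully down, in m; springs back. Takes about 1 N to start and 4.3 N fully down; counts as pressed from 0.002.
- tare_top (a point): Centre of the top of the tare key: the black oblong key 16 x 36 mm on the front edge of the balance, right of its middle, 47.5 mm above the bench. The small round key on the left is another one and does not move.
- tube_center (a point): Screw-cap tube, 101 mm tall, about 0.02 kg, the only one in the rack, upright. This point: on its axis, 50.5 mm above its foot. Body 16.4 mm in diameter; the cap, 20.4 mm, is its top 13 mm. In the rack its foot is 3 mm above the bench. The rack is fixed, 62 x 150 mm, 62 mm high: grip the tube's cap above it.
- tube_foot (a point): The centre of the tube's lower end; z points up along its axis.
- beaker: Bystander: small glass beaker, 52 mm in diameter, 59 mm tall, open at the top, loose on the bench near the holder; origin at the centre of its underside.
- canister_0: Bystander: loose canister, 41 mm in diameter, 67 mm tall; origin at the centre of its underside.
- canister_1: Bystander: loose canister, 41 mm in diameter, 67 mm tall; origin at the centre of its underside.
Not all that is in view belongs to the job. Of the things that look like the part that bears tube_center, take the one that is farthest to the robot's right at the start.

How it is judged:
On the way, in this order (a step that is already met when the one before it is completed fails the run):
1. the holder stands fully home on the spigot, upright and let go (horizontal distance between holder_foot and opening below 0.01 m and z of holder_foot in the frame of opening below 0.0105 m and angle between holder_foot's own z axis and vertical below 0.05 rad and contact force between holder and the fingers below 0.05 N), for 0.2 s.
2. the tare key is pressed with the empty holder home and free (value of joint tare_key above 0.002 m and z of holder_foot in the frame of opening below 0.0105 m and contact force between holder and the arm below 0.05 N and contact force between holder and the fingers below 0.05 N and horizontal distance between tube_foot and holder_foot above 0.03 m).
At the end, for the whole second after the job is handed in: Holder on the spigot: underside under 10.5 mm above the deck, within 10 mm of the opening's middle, tilt under 0.05 rad. Tube in the cup: foot within 3.5 mm of its floor and 5 mm of its axis, tilt under 0.12 rad. Tare key up again; all at rest (horizontal distance between holder_foot and opening below 0.01 m and z of holder_foot in the frame of opening below 0.0105 m and angle between holder_foot's own z axis and vertical below 0.05 rad and horizontal distance between tube_foot and holder_foot below 0.005 m and z of tube_foot in the frame of holder_foot below 0.019 m and angle between tube_foot's own z axis and vertical below 0.12 rad and value of joint tare_key below 0.001 m and linear speed of each of holder, tube below 0.01 m/s); the robot touches nothing.
It fails at once if the load cell is overloaded: spigot pressed down 6.5 mm (13 N) or more (value of joint spigot above 0.0065 m).
It fails at once if the beaker or a canister is moved more than 20 mm (distance of any of beaker, canister_0, canister_1 from where it was at the start of the episode above 0.02 m).
It also fails if it takes over 72 s, if anything falls off the work surface, if the arm or the gripper's body presses on something with over 40 N, if the wrist force passes 120 N, or if a joint passes its speed limit or range.

## Robot

A 6-joint arm with a two-finger parallel gripper is mounted at the origin on a cart in front of the work surface, level with it; the furniture and walls round the work are solid. World frame = base frame: x ahead of the robot, y to its left, z up, the work surface at z = 0. Lengths are in m, angles in rad, forces in N, time in s.
With the tool pointing down it reaches from about 0.375 to 0.975 m from the base axis. Payload 3.8 kg.
Tool frame: the origin (TCP) lies midway between the tips of the shut fingers; the grasp point (between the pads) lies bot.grasp_offset behind it (bot.grasp_offset is the distance from the TCP to the grasp point, in m); z points along the fingers, y is the direction in which the jaws open and shut (so a half turn about z gives the same grasp; the last joint's range is limited). The gripper opens to 85 mm and grips with 20 to 120 N. Pads are 22 mm wide; open, the fingers measure 114 mm over their backs; the gripper's body (76 mm by 85 mm) begins 54 mm behind the grasp point. The pads swing forward as they close: fully open they stand 13 mm farther back than shut.
Start: joints at [1.118, 0.264, 1.604, -0, 1.274, -0.037], TCP at [0.273, 0.617, 0.231] pointing down, gripper open.
Joint ranges: [-2.63, 2.63], [-0.94, 2.18], [0.31, 2.57], [-1.31, 4.45], [0, 2.66], [-2.55, 2.55]. Speed limits (rad/s): [2.57, 2.57, 3.14, 3.14, 3.14, 3.14].

## Interface

Orientations are given as a rotation vector (axis times angle).
In Python, from workcell import read_state, viewer, job, bot gives the robot as it stands.
- The arm moves only by the shell command python3 -m crank 'ROWS' [FORCE]. ROWS is text: rows parted by semicolons, each of 7 numbers parted by spaces: the shift along the tool's x, y, z in mm, then the turn, a rotation vector about the tool's x, y, z in rad, then the closure in counts, from 0 (fully open) to 255 (shut). A call has 1 to 20 rows; each row is the pose to reach, as a shift and turn from the pose commanded when the call began, along the tool's axes at that moment; what a row does not reach only later rows make up. A row lasts 1/8 s, in which the tool goes at most 62.5 mm and 10.7 degrees, less where a joint would pass 70% of its speed; a pose out of reach is approached as far as the arm can. A call with a gripper value outside its range is refused whole. The fingers move at their own pace and stop on an object; FORCE is the grip in N (left out, the last holds). Time passes only in rows, so rows that repeat a pose let the fingers close. It gives the time, the measured TCP pose, the force and the opening at its end, in the units of the state.
- read_state(): the state, without advancing time (a new reading comes with each control period).
- viewer.read_camera(name): name is "scene" or "top"; returns a dict with "pixels" (384x512x3 uint8, red, green, blue), "vertical_fov" (degrees; the focal length in pixels is half the picture's height over the tangent of half this angle, whatever the lens; pixels are square), "cx", "cy" (the principal point, pixels), "view" (4x4, takes a point from world to camera coordinates). Camera axes: x right, y up, looking along -z (the intrinsics and any distortion apply to the point x, -y, -z); pixel columns grow to the right and rows downward; lengths in m; the calibration is good to about 2 mm. A picture is of the moment at which its call begins. There is no depth.
- job.finish_job(): hands the job in, once; it reports no verdict.
The state is a dict: "time": time; "q": joint angles; "joint_vel": joint speeds; "joint_torque": joint torques, N m; "tool_pos": TCP position; "tcp_rot": TCP orientation; "wrist_force": force on the tool from outside, world axes, zero at the start; "torque": the same for the moment, N m; "width": opening from 0.0 (shut) to 1.0 (fully open).
Only numpy, scipy, OpenCV 4.12 (cv2) and the standard library are available. Lean on these libraries where they do the work, as an engineer would, in place of code of your own. Each camera call takes 0.05 s, during which the arm holds its last target.

## Working session

There is one attempt and no reset: what is moved stays moved. The work goes in short steps, Python scripts to look and compute and a shell command to move; the robot and the scene stay as the last step left them, time stands still between calls to the robot, and variables do not carry over. Pictures are saved under pics/ and viewed, and the job is handed in when it is done.

```bash
ls; mkdir -p pics; cat > h.py <<'E'
import numpy as np,cv2
from workcell import read_state,viewer,job,bot
def snap(n):
    import time
    c=viewer.read_camera(n);return c
E
python3 - <<'E'
from h import *
s=read_state();print(s);print(bot.grasp_offset)
for n in("scene","top"):
    c=viewer.read_camera(n)
    print({k:v for k,v in c.items() if k!="pixels"})
    np.savez("pics/%s0.npz"%n,**{k:v for k,v in c.items() if v is not None})
    cv2.imwrite("pics/%s0.png"%n,cv2.resize(c["pixels"][:,:,::-1],(800,600),interpolation=cv2.INTER_CUBIC))
E
```

```text
pics
{'time': 0.0, 'q': array([ 1.11811214e+00,  2.64777351e-01,  1.60541372e+00,  5.18902844e-07,
        1.27369603e+00, -3.69300397e-02]), 'joint_vel': array([-6.00129095e-05, -1.05082754e-03, -8.66137246e-05,  8.19822590e-04,
        9.28350706e-04, -6.57480623e-04]), 'joint_torque': array([ 2.01856354e-03, -5.15097463e+01, -3.67325377e+01, -1.56749775e-04,
        1.27483290e-02, -2.44540371e-05]), 'tool_pos': array([0.27231055, 0.61681383, 0.22992428]), 'tcp_rot': array([-0.64825673, -3.07341155,  0.00349585]), 'wrist_force': array([-0.33467027,  0.04500004,  0.14879539]), 'torque': array([ 0.03034402,  0.01877594, -0.00722579]), 'width': 0.9982620714265784}
0.0187
{'vertical_fov': 48.79808357695822, 'cx': 252.40649451591224, 'cy': 196.11187592358698, 'view': array([[-0.49483182, -0.86893011, -0.01009642,  0.40074836],
       [ 0.55835096, -0.32682547,  0.76251513, -0.27724967],
       [-0.66587212,  0.3716794 ,  0.6468916 , -0.7409633 ],
       [ 0.        ,  0.        ,  0.        ,  1.        ]])}
{'vertical_fov': 50.65472799767734, 'cx': 257.14163042739665, 'cy': 189.79467178749087, 'view': array([[-0.07164596, -0.99741796,  0.0049264 ,  0.21460642],
       [ 0.97503282, -0.0689955 ,  0.21107017, -0.49702809],
       [-0.21018527,  0.01992573,  0.9774585 , -0.91224663],
       [ 0.        ,  0.        ,  0.        ,  1.        ]])}
```

View pics/scene0.png

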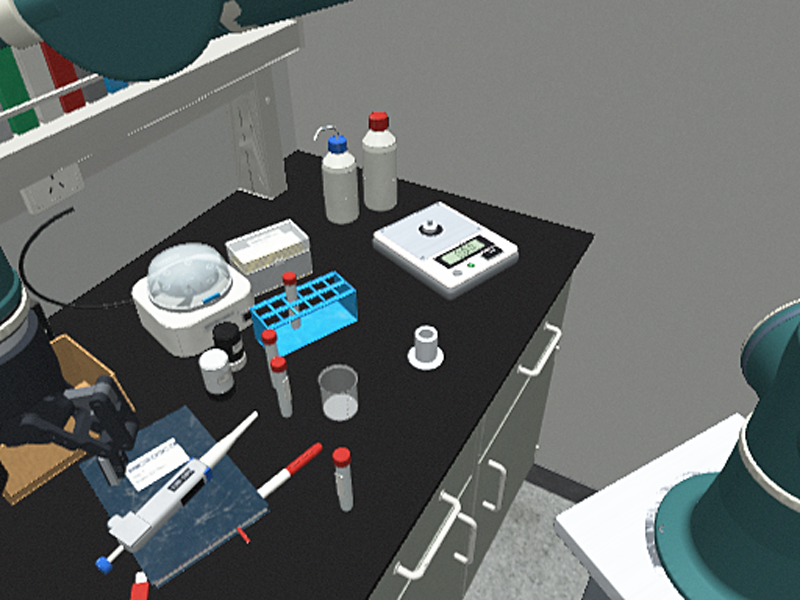

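View pics/top0.png

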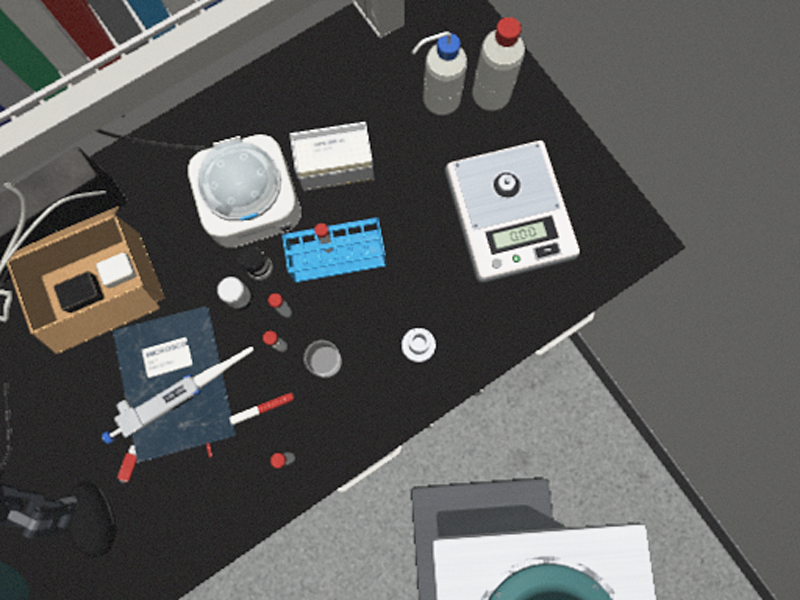

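The `top` picture (800x600) has four red-capped tubes:

| Tube | Pixel |
|---|---|
| In the rack | (322,230) |
| Loose on bench | (275,300) |
| Loose on bench | (270,338) |
| Loose on bench | (278,460) |

The rack tube is the farthest right and the only one in the rack, so I choose it. Also in `top`, the holder is at (419,344), the balance opening at (507,184), the oblong key at (547,251) and the beaker at (322,359).

```bash
cat >> h.py <<'E'
class Cam:
    def __init__(s,c):
        s.c=c;s.f=192/np.tan(np.radians(float(c["vertical_fov"]))/2);s.V=np.array(c["view"]);s.cx=float(c["cx"]);s.cy=float(c["cy"])
    def proj(s,p):
        q=s.V[:3,:3]@np.asarray(p,float)+s.V[:3,3]
        return np.array([s.cx+s.f*q[0]/-q[2], s.cy+s.f*-q[1]/-q[2]])
    def ray(s,u,v):
        d=s.V[:3,:3].T@np.array([(u-s.cx)/s.f,-(v-s.cy)/s.f,-1]);o=-s.V[:3,:3].T@s.V[:3,3];return o,d/np.linalg.norm(d)
    def at(s,u,v,z):
        o,d=s.ray(u,v);return o+d*(z-o[2])/d[2]
def load(n): return Cam(np.load("pics/%s.npz"%n))
def take(n,tag):
    c=viewer.read_camera(n);np.savez("pics/%s.npz"%tag,**c);return Cam(c)
def crop(cam,u0,v0,w,h,k):
    im=cam.c["pixels"][v0:v0+h,u0:u0+w,::-1];im=cv2.resize(im,None,fx=k,fy=k,interpolation=cv2.INTER_CUBIC).copy()
    for u in range((u0+9)//10*10,u0+w,10):
        cv2.line(im,(int((u+.5-u0)*k),0),(int((u+.5-u0)*k),6),(0,255,255),1);cv2.putText(im,str(u),(int((u+.5-u0)*k)+1,14),0,.3,(0,255,255),1)
    for v in range((v0+9)//10*10,v0+h,10):
        cv2.line(im,(0,int((v+.5-v0)*k)),(6,int((v+.5-v0)*k)),(0,255,255),1);cv2.putText(im,str(v),(8,int((v+.5-v0)*k)+3),0,.3,(0,255,255),1)
    return im
def pad(im,W,H):
    o=np.zeros((H,W,3),np.uint8);o[:im.shape[0],:im.shape[1]]=im[:H,:W];return o
E
python3 - <<'E'
from h import *
t=load("top0");s=load("scene0")
A=crop(t,280,85,100,100,4);B=crop(s,235,125,100,75,4)
C=crop(t,180,135,70,50,4);D=crop(t,250,205,40,30,7)
E=crop(s,155,170,80,60,4);F=crop(s,255,200,35,40,7)
cv2.imwrite("pics/c1.png",np.hstack([pad(A,400,400),pad(B,400,400)]))
cv2.imwrite("pics/c2.png",np.vstack([np.hstack([pad(C,400,280),pad(D,400,280)]),np.hstack([pad(E,400,280),pad(F,400,280)])]))
E
```

```text
(no output)
```

View pics/c1.png

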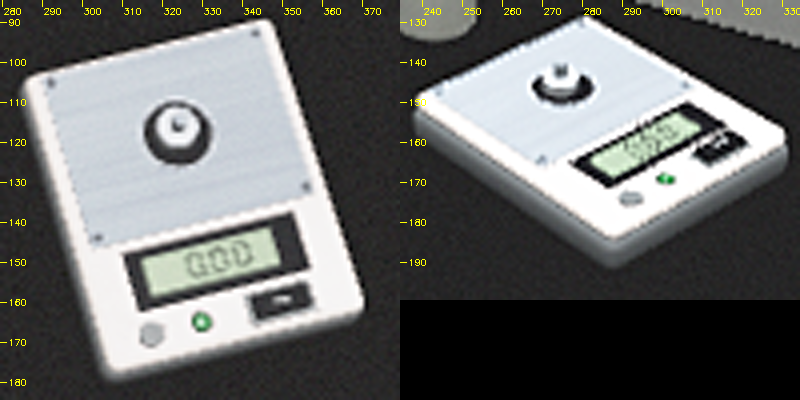

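View pics/c2.png

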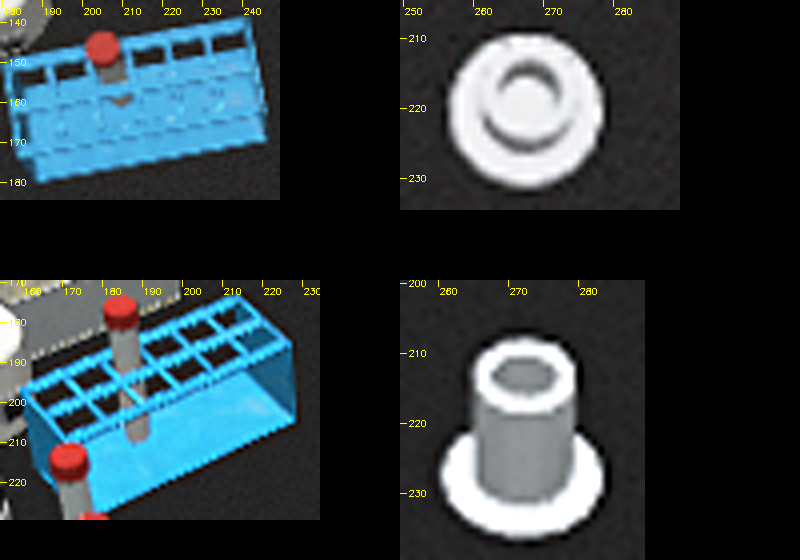

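```bash
python3 - <<'E'
from h import *
from scipy.optimize import minimize
t=load("top0");s=load("scene0")
th=np.linspace(0,2*np.pi,48)
def sil(cam,parts,x,y):
    m=np.zeros((384*4,512*4),np.uint8)
    for r,z0,z1 in parts:
        P=np.array([cam.proj((x+r*np.cos(a),y+r*np.sin(a),z)) for z in(z0,z1) for a in th])
        h=cv2.convexHull(((P+.0)*4+1.5).round().astype(np.int32));cv2.fillConvexPoly(m,h,255)
    return cv2.resize(m,(512,384),interpolation=cv2.INTER_AREA)/255.
def fit(cam,mask,parts,x0):
    roi=cv2.dilate((mask>.3).astype(np.uint8),np.ones((9,9)))>0
    f=lambda p:np.abs(sil(cam,parts,*p)-mask).sum()
    r=minimize(f,x0,method="Nelder-Mead",options=dict(initial_simplex=[x0,x0+[.006,0],x0+[0,.006]],xatol=1e-4,fatol=.1))
    return r.x,r.fun,mask.sum()
def box(c,u0,v0,u1,v1,f):
    m=np.zeros((384,512));m[v0:v1,u0:u1]=f(c.c["pixels"][v0:v1,u0:u1].astype(float));return m
br=lambda p:np.clip((p.mean(2)-45)/(110-45),0,1)
red=lambda p:np.clip((p[...,0]-p[...,1:].max(2)-20)/80,0,1)
H=[(.026,.0125,.0155),(.0165,.0155,.06)]
ht=t.at(267,220,.0155)[:2]
for c,b,n in((t,(250,203,286,238),'t'),(s,(255,203,292,240),'s')): print("holder",n,fit(c,box(c,*b,br),H,ht))
cap=[(.0102,.091,.104)]
x0=t.at(205,147,.104)[:2]
for c,b,n in((t,(195,138,215,157),'t'),(s,(178,170,195,185),'s')): print("tube",n,fit(c,box(c,*b,red),cap,x0))
for n,c,pts in(("t",t,dict(op=(321.3,117.7),pin=(321.7,115.2,.064),sh=(321.5,116.5,.052),key=(347,159.5,.0475),sl=(289.5,105),sr=(341,92.5),fl=(301,144),fr=(353.5,131.3))),
  ("s",s,dict(op=(274.5,148),pin=(274,142.5,.064),key=(314.5,161.8,.0475),sl=(243.5,147),fl=(269.5,164.7),fr=(305.5,146)))):
  for k,v in pts.items(): print(n,k,c.at(v[0],v[1],v[2] if len(v)>2 else .043)[:2].round(4))
E
```

```text
holder t (array([0.44168105, 0.1585798 ]), np.float64(27.79185520361991), np.float64(390.75384615384615))
holder s (array([0.4414887 , 0.15847281]), np.float64(15.035897435897434), np.float64(482.6102564102564))
tube t (array([0.61227195, 0.29156426]), np.float64(20.941176470588236), np.float64(57.00000000000001))
tube s (array([0.61090038, 0.29093442]), np.float64(24.08995098039216), np.float64(57.537499999999994))
t op [0.6857 0.0053]
t pin [0.6838 0.0079]
t sh [0.6852 0.0063]
t key [ 0.5719 -0.0449]
t sl [0.7251 0.0816]
t sr [ 0.7499 -0.0517]
t fl [0.6206 0.0625]
t fr [ 0.6444 -0.0707]
s op [0.6774 0.0051]
s pin [0.6743 0.0092]
s key [ 0.5644 -0.047 ]
s sl [0.725  0.0761]
s fl [0.6181 0.0574]
s fr [ 0.6424 -0.0738]
```

```bash
python3 - <<'E'
from h import *
t=load("top0");s=load("scene0")
A=crop(t,310,104,28,28,14);B=crop(s,262,134,28,28,14)
C=crop(t,335,148,30,24,13);D=crop(s,302,150,30,24,13)
cv2.imwrite("pics/c3.png",np.vstack([np.hstack([pad(A,400,295),pad(B,400,295)]),np.hstack([pad(C,400,300),pad(D,400,300)])]))
E
```

```text
(no output)
```

View pics/c3.png

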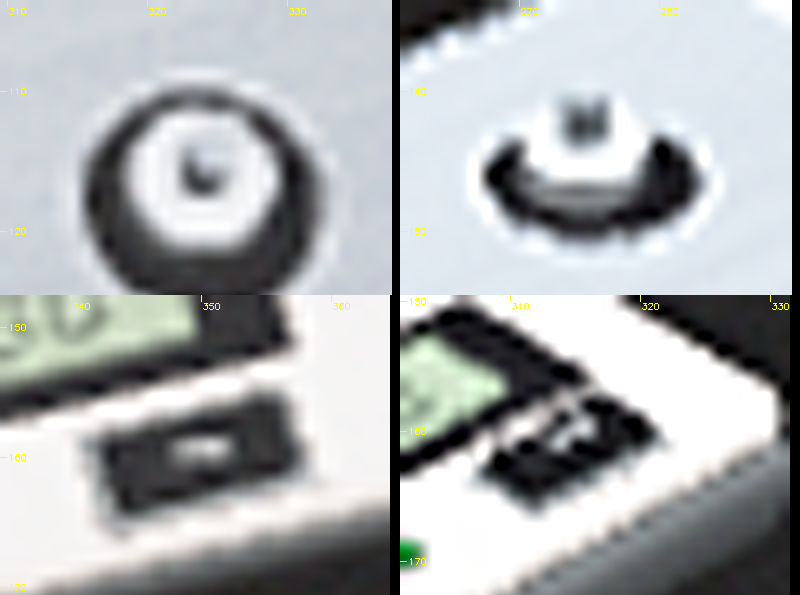

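```bash
python3 - <<'E'
from h import *
t=load("top0");s=load("scene0")
for n,c,pts in(("t",t,dict(op=(324.0,117.6),pin=(324.2,114.6,.064),sh=(323.9,116.25,.052),key=(349.65,159.65,.0475),sl=(292.25,105),sr=(343.5,92.75),fl=(303.75,144),fr=(356,131.25))),
  ("s",s,dict(op=(275.2,145.5),pin=(274.8,140.5,.064),key=(314.6,161.5,.0475),sl=(244.5,147.25),fl=(269.75,164.75),fr=(305.75,146)))):
  for k,v in pts.items(): print(n,k,c.at(v[0],v[1],v[2] if len(v)>2 else .043)[:2].round(4))
# overlay fit
from scipy.optimize import minimize
th=np.linspace(0,2*np.pi,60)
def rend(c,p):
    ox,oy,sx,sy=p;K=4
    m=np.full((384*K,512*K),215,np.uint8)
    def poly(x,y,r,zs,val):
        P=np.array([c.proj((x+r*np.cos(a),y+r*np.sin(a),z)) for z in zs for a in th])
        cv2.fillConvexPoly(m,cv2.convexHull((P*K+1.5).round().astype(np.int32)),val)
    poly(ox,oy,.022,(.043,),45);poly(sx,sy,.013,(.052,),235)
    return cv2.resize(m,(512,384),interpolation=cv2.INTER_AREA).astype(float)
for n,c,b in(("t",t,(310,104,338,132)),("s",s,(262,134,290,156))):
    g=c.c["pixels"].astype(float).mean(2)
    f=lambda p:np.abs(rend(c,p)-g)[b[1]:b[3],b[0]:b[2]].clip(0,120).sum()
    x0=np.array([.683,0,.683,0.]);
    o,_=c.at(*(((324,117.6) if n=="t" else (275.2,145.5))),.043),0
    x0=np.r_[o[:2],o[:2]]
    r=minimize(f,x0,method="Nelder-Mead",options=dict(initial_simplex=np.vstack([x0]+[x0+.004*e for e in np.eye(4)]),xatol=1e-4,fatol=1,maxiter=400))
    print(n,r.x.round(4),r.fun)
E
```

```text
t op [ 0.6855 -0.0015]
t pin [0.6849 0.0016]
t sh [6.855e-01 3.000e-04]
t key [ 0.5711 -0.0512]
t sl [0.7246 0.0747]
t sr [ 0.7487 -0.058 ]
t fl [0.6201 0.0557]
t fr [ 0.6441 -0.0769]
s op [ 0.6869 -0.0031]
s pin [0.6816 0.0021]
s key [ 0.5653 -0.0481]
s sl [0.7225 0.0743]
s fl [0.6176 0.057 ]
s fr [ 0.642  -0.0744]
t [ 6.843e-01 -8.000e-04  6.858e-01  3.000e-04] 9923.0
s [ 6.848e-01 -3.000e-04  6.826e-01  1.300e-03] 16593.666666666664
```

```bash
cat >> h.py <<'E'
from scipy.spatial.transform import Rotation as Ro
def delta(x,y,z,q6off=0.,yaw=None):
    """shift (mm) and turn (rad) in tool axes to reach TCP world pos with tool down, jaws radial (+q6off) or tool-y at yaw"""
    s=read_state();R=Ro.from_rotvec(s["tcp_rot"]);d=R.inv().apply(np.array([x,y,z])-s["tool_pos"])*1000
    a=np.arctan2(y,x)+q6off if yaw is None else yaw
    yv=np.array([np.cos(a),np.sin(a),0]);zv=np.array([0,0,-1.]);Rg=Ro.from_matrix(np.c_[np.cross(yv,zv),yv,zv])
    print("pos",s["tool_pos"].round(4),"shift",d.round(1),"turn",(R.inv()*Rg).as_rotvec().round(3),"F",s["wrist_force"].round(2),"t",round(s["time"],2))
E
python3 - <<'E'
from h import *
delta(.4416,.1585,.13)
t=load("top0")
print(t.at(206,233,0), t.at(206,229,.059))
E
```

```text
pos [0.2723 0.6169 0.2301] shift [-340.  -350.8  100.8] turn [-0.002  0.001  0.81 ] F [-0.13  0.59 -0.15] t 0.1
[0.42304883 0.31053007 0.        ] [0.42548806 0.30343995 0.059     ]
```

```bash
python3 -m crank '-60 -62 10 0 0 0.16 0;-120 -124 20 0 0 0.32 0;-180 -186 30 0 0 0.48 0;-240 -248 40 0 0 0.64 0;-300 -310 60 -0.002 0.001 0.8 0;-340 -350.8 90 -0.002 0.001 0.81 0;-340 -350.8 100 -0.002 0.001 0.81 0;-340 -350.8 100 -0.002 0.001 0.81 0;-340 -350.8 100 -0.002 0.001 0.81 0;-340 -350.8 100 -0.002 0.001 0.81 0' 30; python3 - <<'E'
from h import *
delta(.4416,.1585,.021)
E
```

```text
time: 1.35
tool_pos: [0.4418, 0.1591, 0.1311]
tcp_rot: [-1.808, -2.567, -0.003]
wrist_force: [0.6, -0.6, -0.1]
width: 0.999
pos [0.4418 0.1591 0.1311] shift [ -0.8  -0.5 110.1] turn [ 0.001 -0.002 -0.001] F [ 0.55 -0.63 -0.08] t 1.35
```

```bash
python3 -m crank '-0.8 -0.5 50 0 0 0 0;-0.8 -0.5 90 0 0 0 0;-0.8 -0.5 110 0 0 0 0;-0.8 -0.5 110 0 0 0 0;-0.8 -0.5 110 0 0 0 0' 30; python3 - <<'E'
from h import *
delta(.4416,.1585,.021)
s=take("scene","s1");t=take("top","t1")
cv2.imwrite("pics/d1.png",np.hstack([pad(crop(s,230,170,80,80,5),400,400),pad(crop(t,230,180,80,80,5),400,400)]))
E
```

```text
time: 1.98
tool_pos: [0.4428, 0.1599, 0.0225]
tcp_rot: [1.804, 2.571, 0.006]
wrist_force: [-0.8, -0.5, 0.6]
width: 0.997
pos [0.4428 0.1599 0.0225] shift [-0.9 -1.6  1.5] turn [ 0.004 -0.002  0.002] F [-0.81 -0.53  0.55] t 1.98
```

View pics/d1.png

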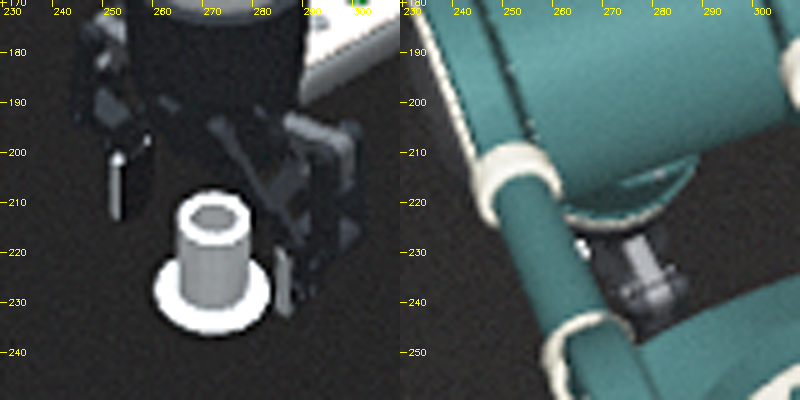

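The scene crop shows the pads on either side of the cup at scene (252,205) and (285,225). The flange is clear and nothing is being touched. I'll centre the gripper and close.

```bash
python3 -m crank '-0.9 -1.4 0.5 0 0 0 0;-0.9 -1.4 0.5 0 0 0 100;-0.9 -1.4 0.5 0 0 0 150;-0.9 -1.4 0.5 0 0 0 200;-0.9 -1.4 0.5 0 0 0 255;-0.9 -1.4 0.5 0 0 0 255;-0.9 -1.4 0.5 0 0 0 255' 30; python3 - <<'E'
from h import *
delta(.4416,.1585,.021)
s=take("scene","s2")
cv2.imwrite("pics/d2.png",crop(s,230,170,80,80,5))
E
```

```text
time: 2.95
tool_pos: [0.4409, 0.1571, 0.021]
tcp_rot: [-1.807, -2.569, -0.003]
wrist_force: [-1.0, -0.7, 5.0]
width: 0.386
pos [0.4409 0.1571 0.021 ] shift [ 1.   1.1 -0. ] turn [ 0.001 -0.002  0.   ] F [-1.05 -0.71  5.  ] t 2.95
```

View pics/d2.png

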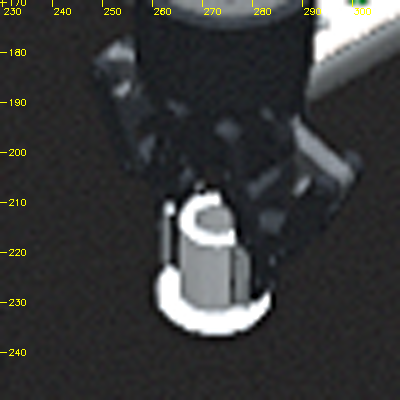

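```bash
python3 -m crank '0 0 -30 0 0 0 255;0 0 -80 0 0 0 255;0 0 -120 0 0 0 255;0 0 -120 0 0 0 255;0 0 -120 0 0 0 255' 30; python3 - <<'E'
from h import *
delta(.684,.001,.12)
E
```

```text
time: 3.62
tool_pos: [0.4399, 0.1568, 0.1396]
tcp_rot: [-1.806, -2.569, -0.002]
wrist_force: [-0.3, -0.4, -1.5]
width: 0.387
pos [0.4399 0.1568 0.1396] shift [-229.2  177.    19.2] turn [-0.    -0.002  0.344] F [-0.34 -0.37 -1.48] t 3.62
```

```bash
python3 -m crank '-40 30 -10 0 0 0.06 255;-90 70 -10 0 0 0.14 255;-140 108 -10 0 0 0.22 255;-185 143 -10 0 -0.002 0.3 255;-229 177 0 0 -0.002 0.344 255;-229 177 15 0 -0.002 0.344 255;-229 177 15 0 -0.002 0.344 255;-229 177 15 0 -0.002 0.344 255;-229 177 15 0 -0.002 0.344 255' 30; python3 - <<'E'
from h import *
delta(.684,.001,.12)
s=take("scene","s3");t=take("top","t3")
cv2.imwrite("pics/d3.png",np.hstack([pad(crop(s,235,95,80,80,5),400,400),pad(crop(t,285,80,80,80,5),400,400)]))
E
```

```text
time: 4.75
tool_pos: [0.6843, 0.0022, 0.1264]
tcp_rot: [2.218, 2.223, 0.002]
wrist_force: [0.2, -0.3, -1.2]
width: 0.379
pos [0.6843 0.0022 0.1264] shift [-1.2 -0.3  6.4] turn [ 0.002 -0.     0.001] F [ 0.2  -0.34 -1.18] t 4.75
```

View pics/d3.png

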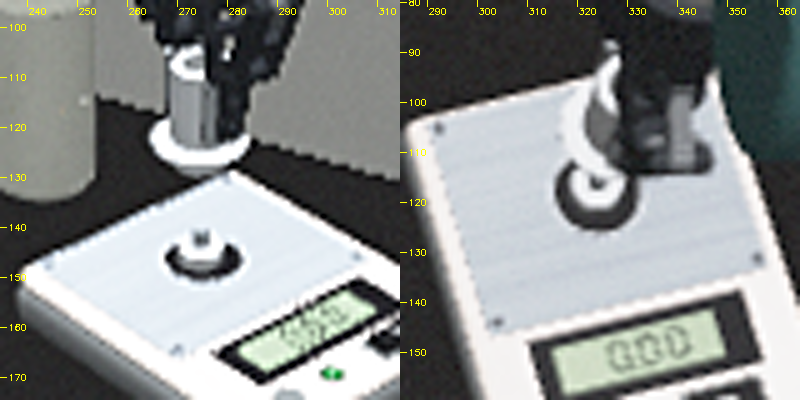

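```bash
python3 - <<'E'
from h import *
from scipy.optimize import least_squares
s=load("s3")
g=s.c["pixels"].astype(float).mean(2)
# lower edge of flange per column: scan up from below row 133 
pts=[]
for u in range(264,287):
    col=g[105:134,u]; w=np.where(col>190)[0]
    if len(w)==0: continue
    v=w[-1]; 
    nxt=col[v+1] if v+1<len(col) else 0; lo=110 if u<300 else 30
    fr=(col[v]-165)/(col[v]-nxt) if nxt<165 else 0.5
    pts.append((u,105+v+fr))
print([(u,round(v,1)) for u,v in pts])
z=.1264-.021+.0125
th=np.linspace(0,2*np.pi,200)
def low(p,r,zz,us):
    P=np.array([s.proj((p[0]+r*np.cos(a),p[1]+r*np.sin(a),zz)) for a in th])
    out=[]
    for u in us:
        d=np.abs(P[:,0]-u)<.6
        out.append(P[d,1].max() if d.any() else np.nan)
    return np.array(out)
P=np.array(pts)
def f(p):
    m=np.maximum(low(p,.026,z,P[:,0]),low(p,.0145,z-.0125,P[:,0]) if 0 else -1)
    return np.nan_to_num(m-P[:,1],nan=3)
from scipy.optimize import minimize
r=minimize(lambda p:np.abs(f(p)).clip(0,3).sum(),[.684,.001],method="Nelder-Mead",options=dict(initial_simplex=[[.684,.001],[.69,.001],[.684,.007]]))
print(r.x,r.fun/len(P)); print(f(r.x).round(1))
E
```

```text
[(265, np.float64(123.4)), (266, np.float64(125.2)), (267, np.float64(125.5)), (268, np.float64(126.5)), (269, np.float64(126.5)), (270, np.float64(127.5)), (271, np.float64(127.7)), (272, np.float64(127.8)), (273, np.float64(133.2)), (274, np.float64(133.3)), (275, np.float64(133.3)), (276, np.float64(133.3)), (277, np.float64(133.3)), (278, np.float64(133.3)), (279, np.float64(133.3)), (280, np.float64(133.3)), (281, np.float64(133.3)), (282, np.float64(133.3)), (283, np.float64(133.3)), (284, np.float64(133.3)), (285, np.float64(133.3)), (286, np.float64(133.4))]
[0.68283354 0.00114115] 1.9720935909354238
[-0.  -0.1  0.4  0.   0.5 -0.2 -0.1  0.  -5.3 -5.3 -5.3 -5.3 -5.3 -5.4
 -5.5 -5.7 -5.9 -6.3 -6.7 -7.3 -8.3  3. ]
```

```bash
python3 - <<'E'
from h import *
from scipy.optimize import minimize
s=load("s3")
g=s.c["pixels"].astype(float).mean(2)
print(g[124:134,264:287].astype(int))
z=.1264-.021+.0125
pts=[]
for u in range(265,285):
    col=g[105:131,u]; w=np.where(col>185)[0]
    if len(w) and w[-1]<25:
        v=w[-1]; pts.append((u,105+v+(col[v]-160)/(col[v]-col[v+1])))
P=np.array(pts);th=np.linspace(0,2*np.pi,400)
def f(p):
    Q=np.array([s.proj((p[0]+.026*np.cos(a),p[1]+.026*np.sin(a),z)) for a in th])
    return np.array([np.nan_to_num(Q[np.abs(Q[:,0]-u)<.5,1].max() if (np.abs(Q[:,0]-u)<.5).any() else v+3)-v for u,v in P])
r=minimize(lambda p:np.abs(f(p)).clip(0,2).sum(),[.684,.001],method="Nelder-Mead",options=dict(initial_simplex=[[.684,.001],[.69,.001],[.684,.007]]))
print(P.round(1).tolist(),r.x,f(r.x).round(1))
E
```

```text
[[ 22  94 255 255 255 255 246 209 156 159 146 140 118 140 175 244 255 255
  255 255 154  15  30]
 [ 29  45 196 255 255 255 255 255 244 249 239 240 241 248 255 255 255 255
  255 222  22  26  31]
 [ 38  30  50 186 254 255 255 255 255 255 255 255 255 255 255 255 255 255
  211  42  24  39  40]
 [ 39  38  30  19  88 169 215 255 254 255 255 255 255 255 255 236 210  44
   42  26  39  36  38]
 [ 36  37  38  31  23  31 118 132 137 147 146 144 145 140 133  97  18   0
    9  24  28  37  35]
 [ 42  36  41  44  35  28  45 105 136 141 148 137 132 124  96  84 123 253
  175  40  18  28  35]
 [ 40  37  39  38  39  36  29  28  45  70  96  54  48 104 175 182 187 255
  255 230 168  40  17]
 [ 43  41  38  38  40  42  35  37  25  13  15  93 178 214 253 236 202 234
  253 255 255 199  92]
 [ 39  41  38  36  35  33  28  19  24 101 182 216 253 248 244 243 244 241
  240 243 253 255 243]
 [ 35  34  34  33  26  21  49 100 184 217 253 248 243 241 240 240 241 241
  240 240 240 247 255]]
[[265.0, 123.5], [266.0, 125.2], [267.0, 126.2], [268.0, 126.6], [269.0, 127.1], [270.0, 127.6], [271.0, 127.8], [272.0, 127.8], [273.0, 127.9], [274.0, 127.9], [275.0, 127.9], [276.0, 127.9], [277.0, 127.8], [278.0, 127.8], [279.0, 127.5], [284.0, 123.9]] [0.68406537 0.00173361] [ 0.7  0.1 -0.1 -0.  -0.1 -0.3 -0.3 -0.1 -0.1  0.   0.   0.   0.  -0.
  0.   1.4]
```

```bash
python3 -m crank '-0.9 0 20 0 0 0 255;-0.9 0 38 0 0 0 255;-0.9 0 38 0 0 0 255;-0.9 0 38 0 0 0 255' 30;  python3 -m crank '0 0 2 0 0 0 255;0 0 2 0 0 0 255;0 0 2 0 0 0 255'; python3 -m crank '0 0 1 0 0 0 255;0 0 1 0 0 0 255;0 0 1 0 0 0 255'
```

```text
time: 5.35
tool_pos: [0.6845, 0.0004, 0.087]
tcp_rot: [-2.22, -2.222, -0.0]
wrist_force: [-0.2, 0.2, -0.9]
width: 0.386
time: 5.72
tool_pos: [0.685, 0.0004, 0.0859]
tcp_rot: [2.22, 2.222, 0.002]
wrist_force: [-0.7, -0.7, -1.2]
width: 0.388
time: 6.1
tool_pos: [0.6849, 0.0005, 0.0847]
tcp_rot: [2.22, 2.222, 0.001]
wrist_force: [-1.0, 0.1, -1.1]
width: 0.384
```

```bash
for i in 1 ; do python3 -m crank '0 0 1 0 0 0 255;0 0 1 0 0 0 255;0 0 1 0 0 0 255'; done;  python3 -m crank '0 0 1 0 0 0 255;0 0 1 0 0 0 255;0 0 1 0 0 0 255'
```

```text
time: 6.48
tool_pos: [0.6849, 0.0003, 0.0836]
tcp_rot: [2.22, 2.222, 0.001]
wrist_force: [0.2, -1.3, -0.9]
width: 0.384
time: 6.85
tool_pos: [0.685, 0.0004, 0.0827]
tcp_rot: [2.22, 2.222, 0.001]
wrist_force: [0.8, -0.1, -1.4]
width: 0.384
```

```bash
python3 -m crank '0 0 1 0 0 0 255;0 0 1 0 0 0 255;0 0 1 0 0 0 255';  python3 -m crank '0 0 1 0 0 0 255;0 0 1 0 0 0 255;0 0 1 0 0 0 255'
```

```text
time: 7.22
tool_pos: [0.685, 0.0004, 0.0817]
tcp_rot: [2.22, 2.222, 0.001]
wrist_force: [1.1, -1.1, -0.1]
width: 0.384
time: 7.6
tool_pos: [0.6849, 0.0004, 0.0807]
tcp_rot: [2.22, 2.222, 0.001]
wrist_force: [0.5, -1.2, -0.5]
width: 0.389
```

```bash
python3 -m crank '0 0 1 0 0 0 255;0 0 1 0 0 0 255;0 0 1 0 0 0 255'; python3 - <<'E'
from h import *
s=take("scene","s4");t=take("top","t4")
cv2.imwrite("pics/d4.png",np.hstack([pad(crop(s,255,105,40,50,10),400,500),pad(crop(t,305,85,40,50,10),400,500)]))
E
```

```text
time: 7.98
tool_pos: [0.6849, 0.0004, 0.0797]
tcp_rot: [2.22, 2.222, 0.001]
wrist_force: [1.0, -1.2, -0.3]
width: 0.388
```

View pics/d4.png

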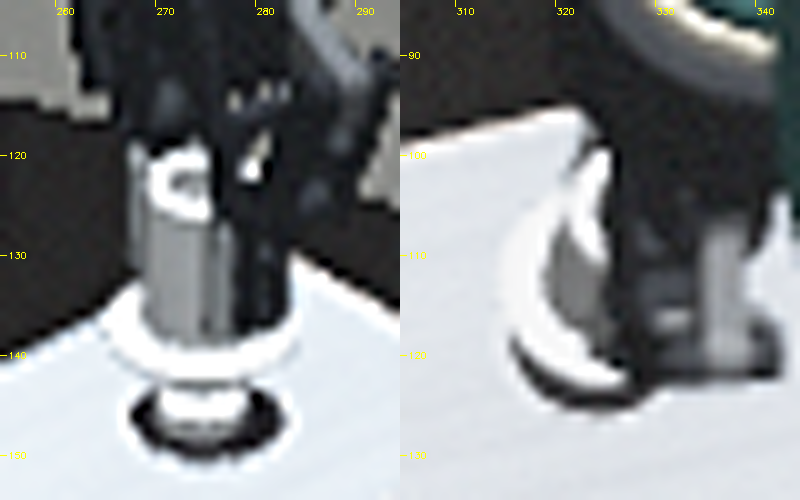

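The forces and height (5 mm below first pin-tip contact, no spring load) suggest the pin is already in the socket. I'll continue down gently.

```bash
python3 -m crank '-0.2 0.2 1 0 0 0 255;-0.2 0.2 2 0 0 0 255;-0.2 0.2 2 0 0 0 255;-0.2 0.2 2 0 0 0 255';  python3 -m crank '0 0 1 0 0 0 255;0 0 2 0 0 0 255;0 0 2 0 0 0 255;0 0 2 0 0 0 255'
```

```text
time: 8.57
tool_pos: [0.685, 0.0003, 0.0776]
tcp_rot: [2.22, 2.222, 0.001]
wrist_force: [2.0, -0.9, -0.3]
width: 0.387
time: 9.07
tool_pos: [0.685, 0.0003, 0.0756]
tcp_rot: [2.22, 2.222, 0.001]
wrist_force: [1.9, -2.3, -0.3]
width: 0.387
```

```bash
python3 -m crank '0 0 1 0 0 0 255;0 0 1 0 0 0 255;0 0 1 0 0 0 255';  python3 -m crank '0 0 1 0 0 0 255;0 0 1 0 0 0 255;0 0 1 0 0 0 255'
```

```text
time: 9.45
tool_pos: [0.685, 0.0003, 0.0746]
tcp_rot: [2.22, 2.222, 0.001]
wrist_force: [0.7, -1.4, -0.5]
width: 0.386
time: 9.82
tool_pos: [0.6851, 0.0003, 0.0737]
tcp_rot: [2.22, 2.222, 0.001]
wrist_force: [1.2, -1.8, -0.4]
width: 0.385
```

Same pattern, moving freely down. A few more small steps until the shoulder answers.

```bash
python3 -m crank '0 0 1 0 0 0 255;0 0 1 0 0 0 255;0 0 1 0 0 0 255';  python3 -m crank '0 0 1 0 0 0 255;0 0 1 0 0 0 255;0 0 1 0 0 0 255'
```

```text
time: 10.2
tool_pos: [0.6851, 0.0003, 0.0726]
tcp_rot: [2.22, 2.222, 0.001]
wrist_force: [0.1, -0.8, 0.2]
width: 0.388
time: 10.58
tool_pos: [0.6851, 0.0003, 0.0718]
tcp_rot: [2.22, 2.222, 0.001]
wrist_force: [0.2, -1.3, 2.0]
width: 0.387
```

```bash
python3 -m crank '0 0 -1 0 0 0 230;0 0 -1 0 0 0 150;0 0 -1 0 0 0 80;0 0 -1 0 0 0 0;0 0 -1 0 0 0 0;0 0 -1 0 0 0 0'; python3 -m crank '0 0 -30 0 0 0 0;0 0 -80 0 0 0 0;0 0 -100 0 0 0 0;0 0 -100 0 0 0 0;0 0 -100 0 0 0 0'; python3 - <<'E'
from h import *
s=take("scene","s5");t=take("top","t5")
cv2.imwrite("pics/d5.png",np.hstack([pad(crop(s,255,105,40,50,10),400,500),pad(crop(t,305,85,40,50,10),400,500)]))
E
```

```text
time: 11.32
tool_pos: [0.685, 0.0003, 0.0726]
tcp_rot: [2.22, 2.222, 0.001]
wrist_force: [-0.8, 0.4, 0.2]
width: 1.0
time: 11.95
tool_pos: [0.6837, 0.0003, 0.1705]
tcp_rot: [-2.219, -2.221, 0.002]
wrist_force: [0.7, -0.3, 0.3]
width: 1.001
```

View pics/d5.png

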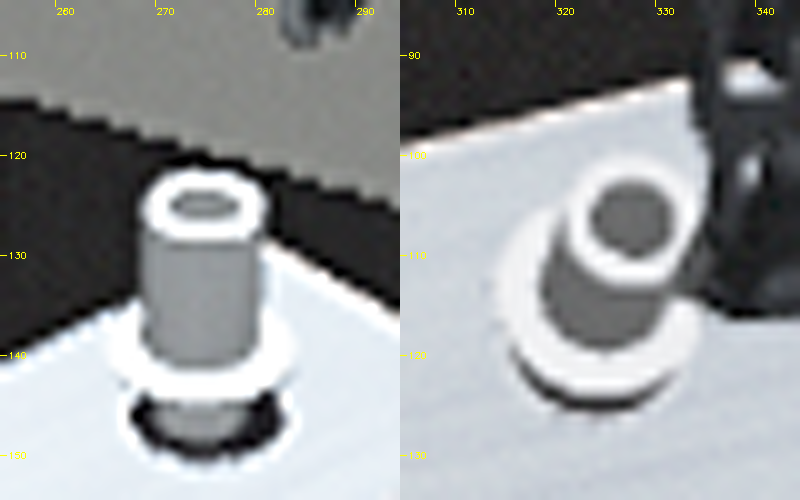

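```bash
python3 - <<'E'
from h import *
s=load("s5");t=load("t5");th=np.linspace(0,2*np.pi,60)
ims=[]
for c,b in((s,(255,105)),(t,(305,85))):
    im=crop(c,*b,40,50,10)
    for x,y,zb,col in((.6847,.0005,.0515,(0,0,255)),):
        for r,z in((.0165,.06),(.026,.0155),(.0105,.06)):
            P=np.array([(c.proj((x+r*np.cos(a),y+r*np.sin(a),zb+z))-b+.5)*10 for a in th]).round().astype(np.int32)
            cv2.polylines(im,[P],True,col,1)
    ims.append(pad(im,400,500))
cv2.imwrite("pics/d6.png",np.hstack(ims))
delta(.569,-.050,.12)
E
```

```text
pos [6.833e-01 3.000e-04 1.698e-01] shift [ -50.2 -114.2   50.2] turn [-0.003 -0.     0.089] F [-1.02 -0.26 -0.23] t 12.05
```

View pics/d6.png

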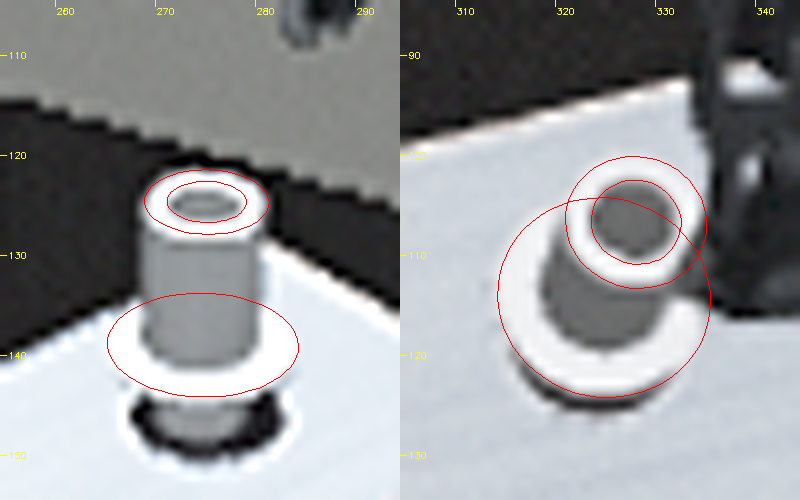

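The overlay of the seated-holder model lands on the rim and flange in both views, so the holder is home, upright and free. Next is the tare key, with the gripper shut.

```bash
python3 - <<'E'
from h import *
delta(.569,-.050,.065,yaw=.18)
E
python3 -m crank '-25 -55 0 0 0 -0.09 255;-50 -114 0 0 0 -0.18 255;-50 -114 40 0 0 -0.18 255;-50 -114 90 0 0 -0.18 255;-50 -114 90 0 0 -0.18 255;-50 -114 90 0 0 -0.18 255;-50 -114 90 0 0 -0.18 255'; python3 - <<'E'
from h import *
delta(.569,-.050,.0475,yaw=.18)
s=take("scene","s7");t=take("top","t7")
cv2.imwrite("pics/d7.png",np.hstack([pad(crop(s,285,115,50,60,8),400,480),pad(crop(t,325,120,50,60,8),400,480)]))
E
```

```text
pos [6.833e-01 3.000e-04 1.698e-01] shift [ -50.2 -114.   105.2] turn [-0.003 -0.001 -0.179] F [-1.02 -0.26 -0.23] t 12.05
time: 12.92
tool_pos: [0.5731, -0.05, 0.0847]
tcp_rot: [2.009, 2.41, 0.004]
wrist_force: [0.4, 0.7, 1.3]
width: -0.001
pos [ 0.5731 -0.05    0.0847] shift [ 0.8 -4.2 37.2] turn [0.005 0.001 0.001] F [0.42 0.74 1.32] t 12.93
```

View pics/d7.png

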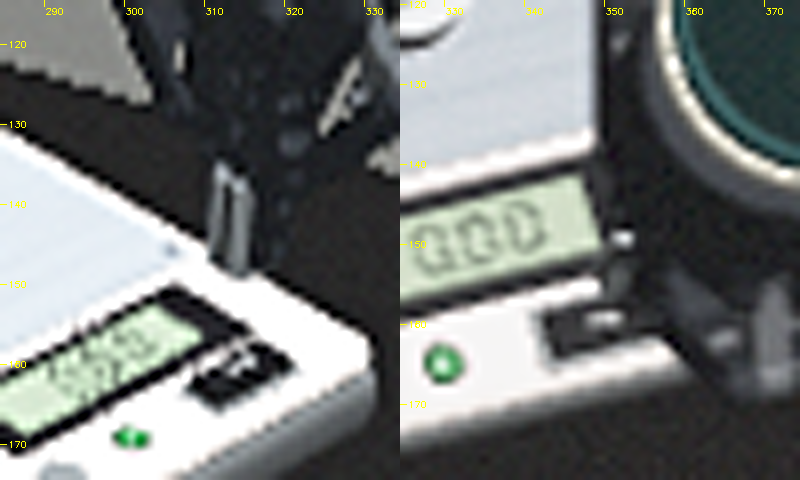

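```bash
python3 -m crank '0.8 -3.5 20 0 0 0 255;0.8 -3.5 32 0 0 0 255;0.8 -3.5 32 0 0 0 255;0.8 -3.5 32 0 0 0 255'; python3 - <<'E'
from h import *
delta(.569,-.050,.0475,yaw=.18)
s=take("scene","s8")
print(s.proj((.569,-.05,.0475)))
cv2.imwrite("pics/d8.png",crop(s,285,115,50,60,8))
E
```

```text
time: 13.52
tool_pos: [0.5681, -0.0497, 0.0511]
tcp_rot: [2.011, 2.412, 0.002]
wrist_force: [0.2, -0.2, -0.5]
width: 0.001
pos [ 0.5681 -0.0497  0.0511] shift [-0.4  0.8  3.6] turn [0.002 0.    0.001] F [ 0.21 -0.15 -0.45] t 13.53
[314.37037243 160.56935988]
```

View pics/d8.png

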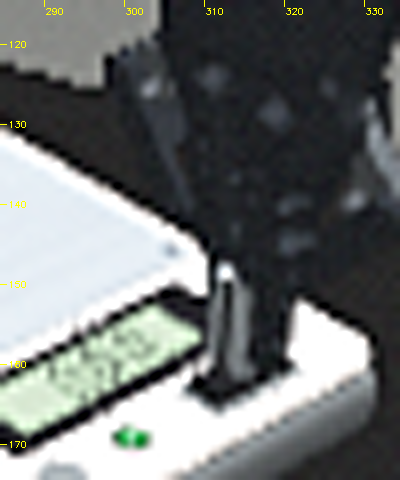

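The tips are just above the middle of the oblong key, at scene (313,162). I'll press in 1 mm steps.

```bash
python3 -m crank '0 0.4 2 0 0 0 255;0 0.4 4 0 0 0 255;0 0.4 4 0 0 0 255;0 0.4 4 0 0 0 255';python3 -m crank '0 0 1 0 0 0 255;0 0 1 0 0 0 255;0 0 1 0 0 0 255';python3 -m crank '0 0 1 0 0 0 255;0 0 1 0 0 0 255;0 0 1 0 0 0 255'
```

```text
time: 14.08
tool_pos: [0.5684, -0.0497, 0.0469]
tcp_rot: [2.011, 2.412, 0.002]
wrist_force: [0.2, 0.1, 1.9]
width: 0.001
time: 14.45
tool_pos: [0.5684, -0.0497, 0.0458]
tcp_rot: [2.011, 2.412, 0.002]
wrist_force: [1.8, 0.8, 2.2]
width: 0.001
time: 14.82
tool_pos: [0.5684, -0.0497, 0.0448]
tcp_rot: [2.01, 2.412, 0.002]
wrist_force: [1.5, -0.4, 3.2]
width: -0.002
```

```bash
python3 -m crank '0 0 1 0 0 0 255;0 0 1 0 0 0 255;0 0 1 0 0 0 255';python3 -m crank '0 0 0.7 0 0 0 255;0 0 0.7 0 0 0 255;0 0 0.7 0 0 0 255'
```

```text
time: 15.2
tool_pos: [0.5684, -0.0497, 0.0444]
tcp_rot: [2.011, 2.412, 0.002]
wrist_force: [-0.1, -0.0, 8.7]
width: -0.003
time: 15.58
tool_pos: [0.5684, -0.0497, 0.0443]
tcp_rot: [2.011, 2.412, 0.002]
wrist_force: [-1.5, 0.1, 12.0]
width: -0.002
```

```bash
python3 -m crank '0 0 -20 0 0 0 255;0 0 -70 0 0 0 255;0 0 -120 0 0 0 255;0 0 -120 0 0 0 255'; python3 - <<'E'
from h import *
s=load("s5");t=load("t0") if 0 else load("top0");s=load("scene0")
cv2.imwrite("pics/d9.png",np.hstack([pad(crop(s,80,140,80,80,5),400,400)[:, :400],pad(crop(s,150,140,80,90,5),400,450)[:400]]))
cv2.imwrite("pics/d10.png",crop(t,115,70,135,120,5.5))
E
```

```text
time: 16.08
tool_pos: [0.5703, -0.05, 0.1671]
tcp_rot: [2.007, 2.408, 0.007]
wrist_force: [-1.0, -0.0, -0.7]
width: 0.002
```

View pics/d9.png

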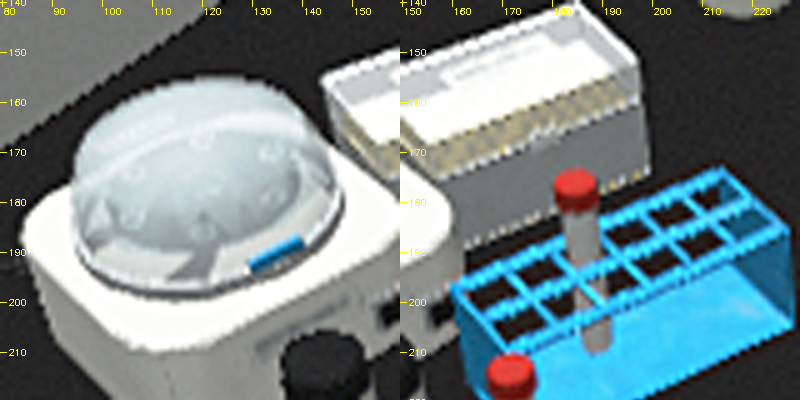

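View pics/d10.png

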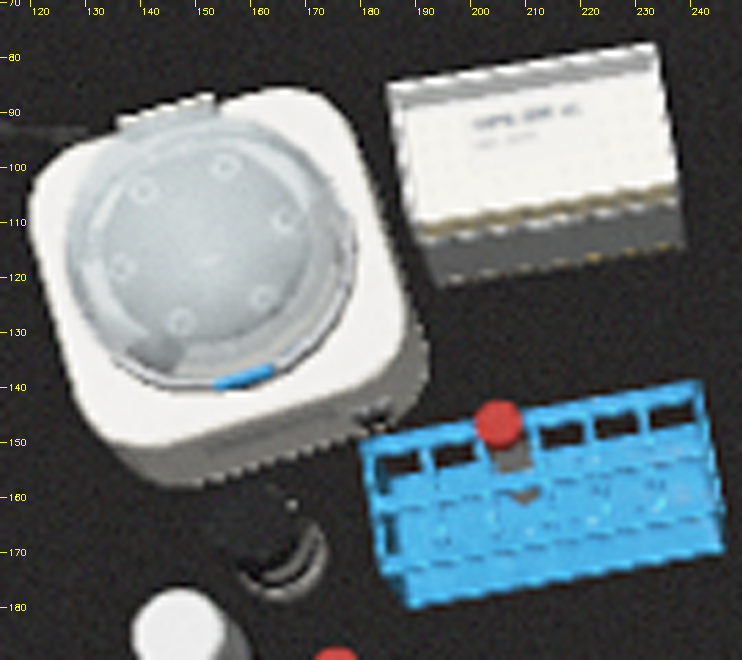

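```bash
python3 - <<'E'
from h import *
t=load("top0");s=load("scene0")
def tri(a,b):
    o1,d1=t.ray(*a);o2,d2=s.ray(*b);A=np.c_[d1,-d2];k=np.linalg.lstsq(A,o2-o1,rcond=None)[0]
    p,q=o1+k[0]*d1,o2+k[1]*d2;return ((p+q)/2).round(3),round(np.linalg.norm(p-q),4)
print("cent base",t.at(192.3,137,0)); 
print("cent corner top",tri((188,132),(159,184)))
print("dome right",tri((179,115),(148,178)))
print("box front right top",tri((115+680/5.5,70+190/5.5),(150+240/5,140+55/5)))
print("box fl top",tri((115+415/5.5,70+232/5.5),(150+20/5,140+175/5)))
print("rack corner bl",tri((180,148.5),(160.5,197)))
print("tube",tri((205.2,146.5),(185,177)))
delta(.6116,.2912,.16)
E
```

```text
cent base [0.67318708 0.33459863 0.        ]
cent corner top (array([0.666, 0.338, 0.058]), np.float64(0.0038))
dome right (array([0.711, 0.356, 0.055]), np.float64(0.0048))
box front right top (array([0.72 , 0.21 , 0.079]), np.float64(0.0029))
box fl top (array([0.723, 0.332, 0.046]), np.float64(0.0044))
rack corner bl (array([0.624, 0.355, 0.057]), np.float64(0.0053))
tube (array([0.611, 0.292, 0.099]), np.float64(0.0014))
pos [ 0.5703 -0.05    0.1671] shift [328.1 102.    7.1] turn [ 0.007  0.003 -0.263] F [-0.98 -0.02 -0.68] t 16.07
```

```bash
python3 -m crank '55 17 0 0 0 -0.05 120;110 34 0 0 0 -0.1 120;165 51 0 0 0 -0.15 120;220 68 0 0 0 -0.2 120;275 85 0 0.007 0.003 -0.263 120;328 102 7 0.007 0.003 -0.263 120;328 102 7 0.007 0.003 -0.263 120;328 102 7 0.007 0.003 -0.263 120;328 102 7 0.007 0.003 -0.263 120' 30; python3 - <<'E'
from h import *
delta(.6116,.2912,.12)
s=take("scene","s11")
cv2.imwrite("pics/d11.png",crop(s,140,110,90,110,5))
E
```

```text
time: 17.2
tool_pos: [0.6085, 0.2897, 0.155]
tcp_rot: [-1.676, -2.649, 0.007]
wrist_force: [-1.0, 0.1, -0.3]
width: 0.526
pos [0.6085 0.2897 0.155 ] shift [-0.1  3.7 35. ] turn [-0.007 -0.003 -0.002] F [-0.96  0.1  -0.29] t 17.2
```

View pics/d11.png

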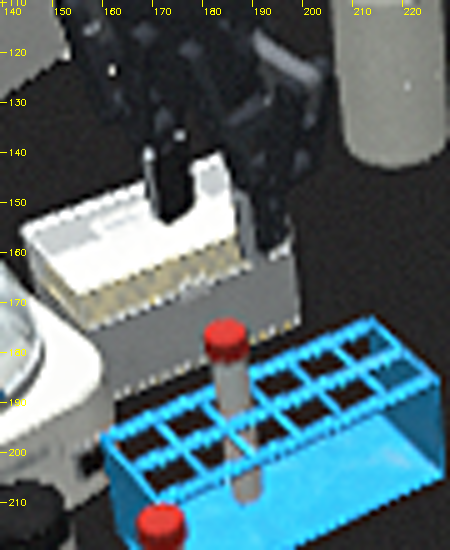

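```bash
python3 -m crank '0 3 15 -0.007 -0.003 0 120;0 3 33 -0.007 -0.003 0 120;0 3 33 -0.007 -0.003 0 120;0 3 33 -0.007 -0.003 0 120'; python3 - <<'E'
from h import *
delta(.6116,.2912,.08)
E
```

```text
time: 17.75
tool_pos: [0.6114, 0.2925, 0.1223]
tcp_rot: [-1.678, -2.656, -0.001]
wrist_force: [0.3, -0.3, -0.8]
width: 0.528
pos [0.6114 0.2925 0.1223] shift [-1.3 -0.4 42.3] turn [ 0.001 -0.001 -0.001] F [ 0.27 -0.3  -0.83] t 17.75
```

```bash
python3 -m crank '-1.2 -0.4 20 0 0 0 120;-1.2 -0.4 42 0 0 0 120;-1.2 -0.4 42 0 0 0 120;-1.2 -0.4 42 0 0 0 120'; python3 - <<'E'
from h import *
delta(.6116,.2912,.08)
s=take("scene","s12");t=take("top","t12")
cv2.imwrite("pics/d12.png",np.hstack([pad(crop(s,150,140,80,80,5),400,400),pad(crop(t,170,110,80,80,5),400,400)]))
E
```

```text
time: 18.25
tool_pos: [0.6115, 0.2914, 0.0802]
tcp_rot: [-1.678, -2.656, -0.001]
wrist_force: [0.1, 1.5, 0.3]
width: 0.531
pos [0.6115 0.2914 0.0802] shift [-0.2 -0.   0.2] turn [ 0.    -0.001 -0.   ] F [0.15 1.46 0.3 ] t 18.25
```

View pics/d12.png

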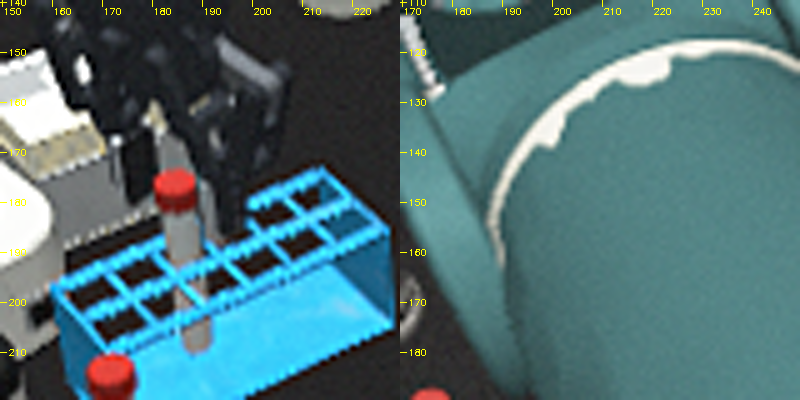

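```bash
python3 - <<'E'
from h import *
s=load("s12");yv=np.array([.9026,.43,0])
for k in(-.0225,0,.0225):
    p=np.array([.6115,.2914,.0802])+yv*k
    for dz in(0.006,.03): print(k,dz,((s.proj(p+[0,0,dz])-[150,140]+.5)*5).round())
print(((s.proj((.6116,.2912,.104))-[150,140]+.5)*5).round())
E
```

```text
-0.0225 0.006 [216. 225.]
-0.0225 0.03 [211. 184.]
0 0.006 [179. 208.]
0 0.03 [173. 167.]
0.0225 0.006 [143. 192.]
0.0225 0.03 [137. 151.]
[175. 178.]
```

The tube's cap, scene (185,177), sits midway between the pads at (177,173) and (192,183). I'll close and lift.

```bash
python3 -m crank '0 0 0 0 0 0 160;0 0 0 0 0 0 200;0 0 0 0 0 0 255;0 0 0 0 0 0 255;0 0 0 0 0 0 255;0 0 0 0 0 0 255' 25;  python3 -m crank '0 0 -40 0 0 0 255;0 0 -90 0 0 0 255;0 0 -130 0 0 0 255;0 0 -130 0 0 0 255;0 0 -130 0 0 0 255'; python3 - <<'E'
from h import *
delta(.685,.0005,.20)
s=take("scene","s13");t=take("top","t13")
cv2.imwrite("pics/d13.png",np.hstack([pad(crop(s,140,90,80,120,5),400,600),pad(crop(t,170,90,80,100,5),400,600)]))
E
```

```text
time: 19.1
tool_pos: [0.6123, 0.2917, 0.0817]
tcp_rot: [1.677, 2.655, 0.004]
wrist_force: [-0.8, -0.3, 5.0]
width: 0.224
time: 19.73
tool_pos: [0.611, 0.2911, 0.2097]
tcp_rot: [-1.678, -2.656, -0.0]
wrist_force: [0.1, -0.3, -0.2]
width: 0.227
pos [0.611  0.2911 0.2097] shift [-294.2  -58.     9.6] turn [-0.    -0.     0.443] F [ 0.1  -0.31 -0.2 ] t 19.73
```

View pics/d13.png

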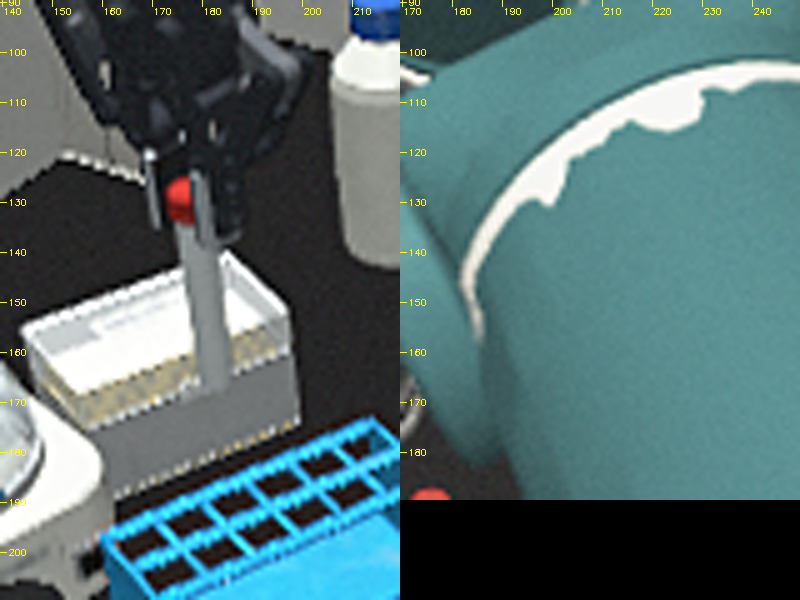

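```bash
python3 -m crank '-50 -10 0 0 0 0.08 255;-100 -20 0 0 0 0.16 255;-150 -30 0 0 0 0.24 255;-200 -40 0 0 0 0.32 255;-250 -50 0 0 0 0.4 255;-294 -58 0 0 0 0.443 255;-294 -58 0 0 0 0.443 255;-294 -58 0 0 0 0.443 255;-294 -58 0 0 0 0.443 255'; python3 - <<'E'
from h import *
delta(.685,.0005,.20)
s=take("scene","s14");t=take("top","t14")
cv2.imwrite("pics/d14.png",np.hstack([pad(crop(s,250,60,50,75,8),400,600),pad(crop(t,300,70,50,60,8),400,600)]))
E
```

```text
time: 20.95
tool_pos: [0.6849, 0.0023, 0.2098]
tcp_rot: [-2.218, -2.223, -0.001]
wrist_force: [-0.3, 0.2, -0.4]
width: 0.227
pos [0.6849 0.0023 0.2098] shift [-1.8  0.1  9.8] turn [-0.    -0.001  0.002] F [-0.33  0.2  -0.42] t 20.95
```

View pics/d14.png

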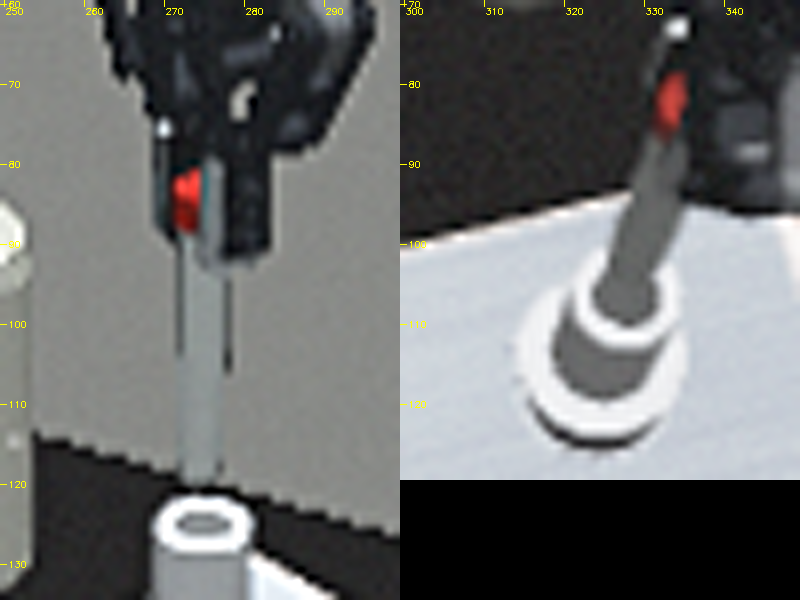

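```bash
python3 - <<'E'
from h import *
s=load("s14");t=load("t14");th=np.linspace(0,2*np.pi,60);ims=[]
for c,b,h in((s,(250,60),75),(t,(300,70),60)):
    im=crop(c,*b,50,h,8)
    for x,y,r,z,col in((.6849,.0023,.0082,.132,(0,0,255)),(.6849,.0023,.0082,.215,(0,0,255)),(.6847,.0005,.0165,.1115,(0,255,0))):
        P=np.array([(c.proj((x+r*np.cos(a),y+r*np.sin(a),z))-b+.5)*8 for a in th]).round().astype(np.int32)
        cv2.polylines(im,[P],True,col,1)
    ims.append(pad(im,400,600))
cv2.imwrite("pics/d15.png",np.hstack(ims))
E
```

```text
(no output)
```

View pics/d15.png

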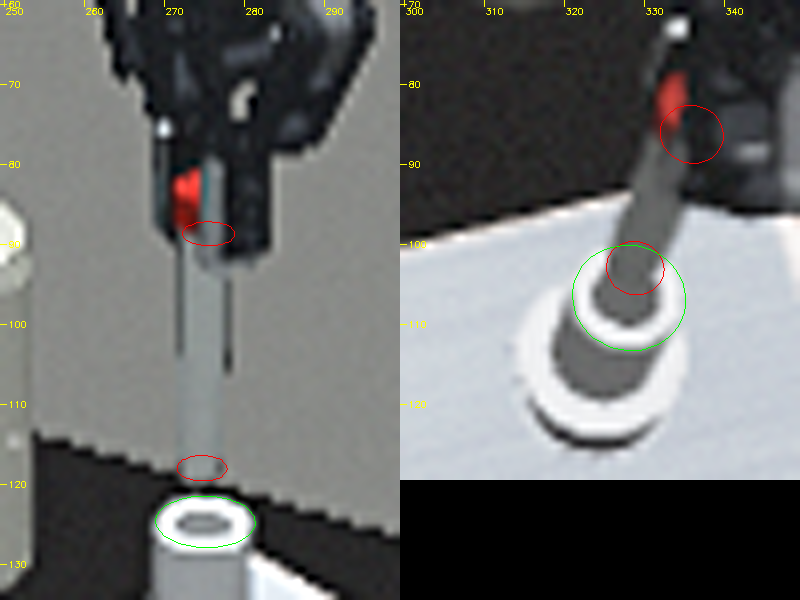

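```bash
python3 -m crank '-1.8 0 6 0 0 0 255;-1.8 0 14 0 0 0 255;-1.8 0 14 0 0 0 255;-1.8 0 14 0 0 0 255'; python3 - <<'E'
from h import *
delta(.685,.0005,.18)
s=take("scene","s16");t=take("top","t16")
cv2.imwrite("pics/d16.png",np.hstack([pad(crop(s,250,60,50,75,8),400,600),pad(crop(t,300,70,50,60,8),400,600)]))
E
```

```text
time: 21.55
tool_pos: [0.6855, -0.0008, 0.1964]
tcp_rot: [-2.22, -2.222, -0.002]
wrist_force: [-0.9, 0.1, -0.1]
width: 0.228
pos [ 0.6855 -0.0008  0.1964] shift [ 1.3 -0.5 16.4] turn [ 0.001 -0.001  0.   ] F [-0.87  0.15 -0.11] t 21.55
```

View pics/d16.png

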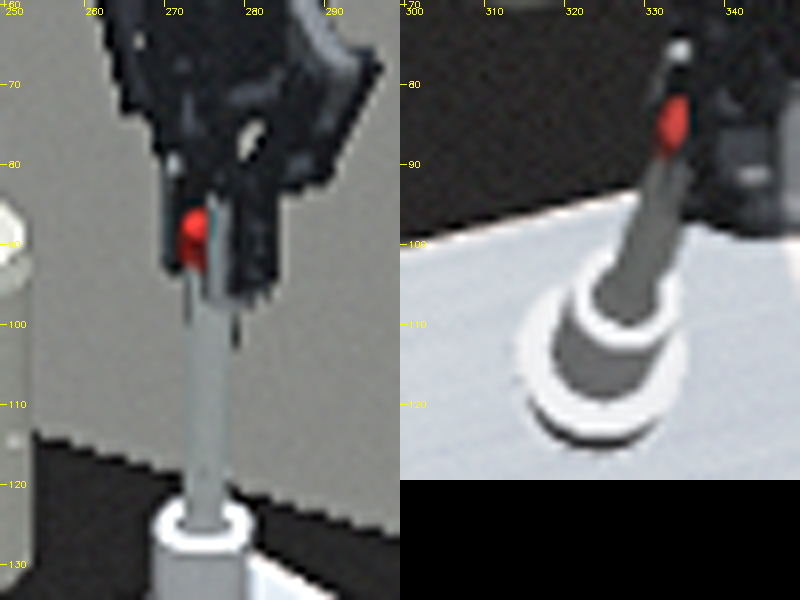

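The tube stands over the cup, with its foot at scene (275,125) against a rim centre of (275,124.5). I'll shift 1 mm and go in.

```bash
python3 -m crank '1.1 -0.5 0 0 0 0 255;1.1 -0.5 0 0 0 0 255;1.1 -0.5 4 0 0 0 255;1.1 -0.5 8 0 0 0 255;1.1 -0.5 8 0 0 0 255;1.1 -0.5 8 0 0 0 255'; python3 -m crank '0 0 4 0 0 0 255;0 0 8 0 0 0 255;0 0 8 0 0 0 255;0 0 8 0 0 0 255'
```

```text
time: 22.4
tool_pos: [0.6851, 0.0002, 0.1885]
tcp_rot: [-2.22, -2.223, -0.002]
wrist_force: [1.1, -0.6, -0.6]
width: 0.226
time: 22.9
tool_pos: [0.6851, 0.0003, 0.1805]
tcp_rot: [-2.22, -2.223, -0.002]
wrist_force: [0.0, 0.6, -0.9]
width: 0.228
```

```bash
python3 -m crank '0 0 4 0 0 0 255;0 0 8 0 0 0 255;0 0 12 0 0 0 255;0 0 12 0 0 0 255;0 0 12 0 0 0 255'; python3 -m crank '0 0 4 0 0 0 255;0 0 8 0 0 0 255;0 0 12 0 0 0 255;0 0 12 0 0 0 255;0 0 12 0 0 0 255'; python3 -m crank '0 0 4 0 0 0 255;0 0 7 0 0 0 255;0 0 7 0 0 0 255;0 0 7 0 0 0 255'
```

```text
time: 23.52
tool_pos: [0.6852, 0.0003, 0.1686]
tcp_rot: [2.22, 2.222, 0.002]
wrist_force: [0.5, 0.7, 0.8]
width: 0.225
time: 24.15
tool_pos: [0.6852, 0.0003, 0.1566]
tcp_rot: [2.22, 2.223, 0.002]
wrist_force: [0.1, -0.9, -0.2]
width: 0.225
time: 24.65
tool_pos: [0.6851, 0.0003, 0.1496]
tcp_rot: [2.22, 2.223, 0.002]
wrist_force: [0.0, 0.1, -0.7]
width: 0.223
```

```bash
python3 -m crank '0 0 2 0 0 0 255;0 0 2 0 0 0 255;0 0 2 0 0 0 255'; python3 -m crank '0 0 1 0 0 0 255;0 0 1 0 0 0 255;0 0 1 0 0 0 255'; python3 -m crank '0 0 1 0 0 0 255;0 0 1 0 0 0 255;0 0 1 0 0 0 255'
```

```text
time: 25.02
tool_pos: [0.6851, 0.0003, 0.1476]
tcp_rot: [2.22, 2.223, 0.002]
wrist_force: [-0.1, 0.4, 0.7]
width: 0.23
time: 25.4
tool_pos: [0.6851, 0.0003, 0.1466]
tcp_rot: [2.22, 2.223, 0.002]
wrist_force: [-0.9, -0.5, -0.7]
width: 0.227
time: 25.78
tool_pos: [0.6851, 0.0003, 0.1456]
tcp_rot: [2.22, 2.223, 0.002]
wrist_force: [0.2, 0.4, -0.4]
width: 0.227
```

```bash
python3 -m crank '0 0 0.7 0 0 0 255;0 0 0.7 0 0 0 255;0 0 0.7 0 0 0 255'; python3 -m crank '0 0 0.7 0 0 0 255;0 0 0.7 0 0 0 255;0 0 0.7 0 0 0 255'
```

```text
time: 26.15
tool_pos: [0.6852, 0.0003, 0.1451]
tcp_rot: [2.22, 2.222, 0.003]
wrist_force: [0.9, -0.0, 1.3]
width: 0.228
time: 26.52
tool_pos: [0.6853, 0.0003, 0.1445]
tcp_rot: [2.22, 2.222, 0.003]
wrist_force: [0.2, 0.3, 1.9]
width: 0.229
```

```bash
python3 -m crank '0 0 -0.5 0 0 0 190;0 0 -0.5 0 0 0 150;0 0 -0.5 0 0 0 100;0 0 -0.5 0 0 0 50;0 0 -0.5 0 0 0 50;0 0 -0.5 0 0 0 50'; python3 -m crank '0 0 -20 0 0 0 50;0 0 -60 0 0 0 50;0 0 -100 0 0 0 50;0 0 -120 0 0 0 50;0 -60 -120 0 0 0 50;0 -100 -120 0 0 0 50;0 -100 -120 0 0 0 50;0 -100 -120 0 0 0 50;0 -100 -120 0 0 0 50'; python3 - <<'E'
from h import *
s=take("scene","s17");t=take("top","t17");th=np.linspace(0,2*np.pi,60)
ims=[]
for c,b in((s,(250,85)),(t,(300,70))):
    im=crop(c,*b,50,70,8)
    x,y=.685,.0003
    for r,z in((.0165,.1115),(.0102,.067+.101),(.026,.067)):
        P=np.array([(c.proj((x+r*np.cos(a),y+r*np.sin(a),z))-b+.5)*8 for a in th]).round().astype(np.int32)
        cv2.polylines(im,[P],True,(0,255,0),1)
    ims.append(pad(im,400,560))
cv2.imwrite("pics/d17.png",np.hstack(ims))
cv2.imwrite("pics/d17b.png",np.hstack([s.c["pixels"],t.c["pixels"]])[::1,:,::-1].copy() if 0 else cv2.resize(np.hstack([s.c["pixels"],t.c["pixels"]])[:,:,::-1],(800,300)))
print(read_state()["joint_vel"].round(3))
E
```

```text
time: 27.28
tool_pos: [0.6852, 0.0003, 0.1447]
tcp_rot: [2.22, 2.223, 0.002]
wrist_force: [0.0, -0.0, -0.1]
width: 0.805
time: 28.4
tool_pos: [0.586, 0.0001, 0.2648]
tcp_rot: [2.22, 2.222, 0.003]
wrist_force: [-0.0, 0.2, -0.5]
width: 0.803
[-0.    -0.001  0.005 -0.     0.001  0.002]
```

View pics/d17.png

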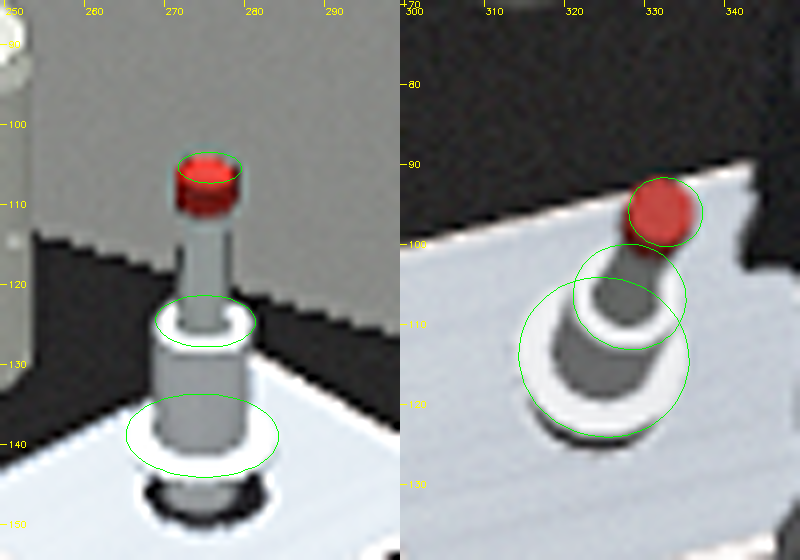

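View pics/d17b.png

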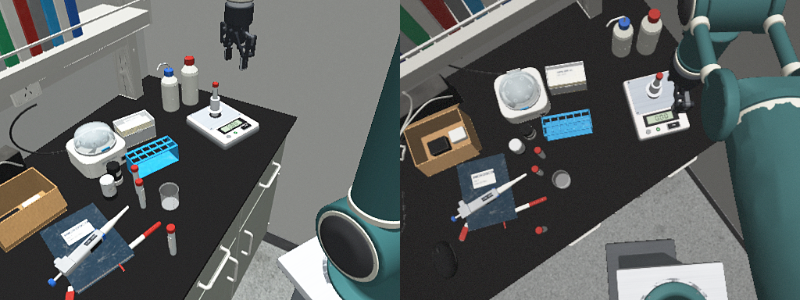

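The models of the cap, rim and flange match both views. The tube stands upright on the cup floor, and the bystanders are where they began. I'll hand the job in.

```bash
python3 - <<'E'
from h import *
print(job.finish_job())
E
```

```text
the job is handed in; nothing more can be done
None
```

I did all three steps and handed the job in at about 28.5 s; no verdict is reported.

- **Holder:** The pin entered the socket on the first approach, so no search was needed. The holder met the shoulder at the expected height with about 3.5 N of contact force, roughly 1 to 2 mm of spring travel against the 6.5 mm limit. I then let go. A model of the seated holder overlaid on both camera views matched its rim and flange.
- **Tare key:** I pressed the oblong key with the shut gripper until it bottomed, about 3 mm down and 12 N at the wrist. The gripper was then lifted clear. I did not measure the key's return; it springs back by itself.
- **Tube:** I took the tube from the rack by its cap and lowered it into the cup until the force reached about 2 N, then let go. In the last pictures the cap sits within about 1 mm of where an upright, fully seated tube would put it.
- **Last checks:** The arm was clear and at rest. By eye, the beaker and canisters had not moved; I did not measure them again.
- **Disagreements:** The two cameras differed by up to 6 mm on the key and about 3 mm on the spigot, so I used averages. The first pin contact I expected at about 85 mm never came, because the pin went straight into the socket.

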